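# Clear the tape stand and load a fresh roll onto its sprung hub

### The arm

A 7-joint arm with a two-finger parallel gripper is mounted at the origin on the work surface; the furniture and walls round the work are solid. World frame = base frame: x ahead of the robot, y to its left, z up, the work surface at z = 0. Lengths are in m, angles in rad, forces in N, time in s.
With the tool pointing down it reaches from about 0.4 to 0.85 m from the base axis. Payload 4.4 kg.
Tool frame: the origin (TCP) lies between the finger pads; the fingertips stand arm.tip_extent ahead of it and the grasp point (between the pads) lies 11 mm behind it (arm.tip_extent is the distance from the TCP to the fingertips, in m); z points along the fingers, y is the line along which they close (so a half turn about z gives the same grasp; the last joint's range is limited). The gripper opens to 94 mm and grips with 3 to 60 N. Pads are 16 mm wide; open, the fingers measure 119 mm over their backs; the gripper's body (75 mm by 177 mm) begins 78 mm behind the grasp point.
Start: joints at [1.086, 0.628, 0.038, 1.517, -0.027, 0.996, -0.02], TCP at [0.264, -0.594, 0.185] pointing down, gripper open.
Joint ranges: [-3.06, 3.06], [-0.37, 2.12], [-1.25, 1.32], [0.18, 2.47], [-1.1, 4.24], [0.23, 1.98], [-2.94, 2.94]. Speed limits (rad/s): [2.57, 2.57, 3.14, 3.14, 3.14, 3.14, 3.14].

### API

Orientations are given as a unit quaternion [x, y, z, w].
In Python, from plant import arm gives the robot as it stands. Calls block until the motion is done:
- arm.reach(position, orientation): joint-space move of the TCP to a pose.
- arm.move_straight(position, frame=None, velocity=0.15, contact_N=None): straight line of the TCP; frame=None keeps the orientation; velocity is the mean speed in m/s. With contact_N (N) it stops when the force on the tool has changed by that much, and returns True; else False.
- arm.movej(angles): joint-space move.
- arm.grip(opening): finger opening in m; the grip force is fixed at half the most; returns when the fingers have stopped.
- arm.dwell(seconds).
- arm.solve_ik(position, orientation): joint angles nearest the present ones, or None.
- arm.observe(): the state.
- arm.get_image(name): name is "side" or "top"; returns a dict with "pixels" (480x640x3 uint8, red, green, blue), "camera_matrix" (3x3 intrinsics, pixels), "D" ([k1, k2, p1, p2, k3] as OpenCV has them; the pictures are not rectified), "T" (4x4, takes a point from camera to world coordinates). Camera axes: x right, y down, z forward; pixel columns grow to the right and rows downward; lengths in m; the calibration is good to about 2 mm. A picture is of the moment at which its call begins. There is no depth.
A pose or a line that the arm cannot do raises arm.MotionError and nothing moves.
- arm.close_job(): hands the job in; it is judged then, once.
Trained networks look in a picture, given as the dict that the camera call returned (one of the last four; its "shot" number tells which), for a name from the list of things; names that differ only in an ending like _2 or _b are one class to them, and where a whole thing is asked for, a point or a joint stands for the part that bears it (a point fixed in the world has none). Each returns a list of dicts, best first, with "score" (0 to 1); they miss things now and then, are a little off and sometimes report something else, mostly with a low value. They report only what shows in the picture. A call takes as long as a camera call. They do not tell look-alikes from the thing itself.
- arm.silhouettes(thing, picture): "pixels" (480x640 bool, what is visible of it) and "rect" ([left, top, right, bottom] in pixels, round what is visible of it).
- arm.landmark_of(thing, picture): "pixel" ([row, column] in pixels: a listed point, or the origin of a listed thing).
The state is a dict: "time": time; "joint_pos": joint angles; "joint_vel": joint speeds; "joint_torque": joint torques, N m; "eef_pos": TCP position; "eef_rot": TCP orientation; "contact_force": force on the tool from outside, world axes, zero at the start; "torque": the same for the moment, N m; "finger_gap": finger opening in m; "grasp_force": force on a finger pad.
Only numpy, scipy, OpenCV 4.12 (cv2) and the standard library are available. Lean on these libraries where they do the work, as an engineer would, in place of code of your own. Each camera call takes 0.05 s, during which the arm holds its last target. There are 200 camera calls.

### The job

Get the tape stand ready for tying up boxes: with the brush, sweep both foam offcuts off the stand's base onto the bench without touching them with the gripper, and lay the brush down on the bench clear of the stand. Then fit the small off-white roll of cotton tape over the upright hub and push it down past the two spring catches until it sits flat on the base and both catches have snapped out above it; leave the other things where they are.

Things in the scene. Friction and masses are not known exactly. Their poses are not given: they have to be found in the camera images.
- tape_stand: Fixed tape stand. Flat grey base plate 8 mm thick, x -60 to +60 mm, y -100 to +110 mm; origin on the hub's axis at bench level, z up. At its +y end stand a 10 mm guide pin (x 34, y 80 mm) and a thin tear-off blade (x -47 to -22, y 101 mm), both up to z = 54 mm. The foam offcuts lie on the plate at the hub's -y side; from there the way off the plate towards -x is clear.
- hub_top (a point): Centre of the hub's top, 83 mm above the bench; axes as the tape stand's. The hub is a white upright cylinder, 36.5 mm in diameter up to 72 mm above the bench, then tapering to 23 mm across at its top.
- hub_seat (a point): Point on the hub's axis at the upper face of the base plate (8 mm above the bench), where the roll's underside centre belongs; axes as the tape stand's.
- catch_near (a joint): Spring catch in the hub's -x side (stand frame): steel nose 9 mm wide, 5 mm out of the hub, 40 to 54 mm above the bench, sloped on top, flat below. 0 = out; grows (m) as it is pushed into the hub, at most 0.0065; springs out by itself. Pushing a roll past both takes about 6 to 10 N in all; a roll just let go stays resting on them, its underside about 50 mm above the bench.
- catch_far (a joint): The same catch in the hub's +x side.
- tape_roll: Loose roll of off-white cotton tape on a card core, lying flat on a 3 mm foam sheet at the left: 64 mm outside diameter, 39 mm bore, 30 mm high, about 60 g. Origin: centre of its underside, z along the bore. Home on the stand its top is 38 mm above the bench, 2 mm below the catches; its rim takes a push from above at the hub's +y and -y sides, clear of the catches.
- bench_brush: Loose soft brush lying flat on the bench to the right, beyond a 4.5 mm thick straightedge; 204 mm long along its y: round wooden handle towards +y (to +102 mm; 17 to 8 mm thick, 15 mm at the origin, axis 8 mm above the underside; hold it near the origin), head with firm bristles towards -y (from -31 to -102 mm, 36 mm wide, 15 mm high). Origin: middle of its length at the underside, z up.
- offcut_a: Loose block of light grey packing foam, 37 x 52 x 22 mm (x, y, z), 12 g, lying on the base plate close against the hub, where the roll has to sit. Origin: centre of its underside.
- offcut_b: Second such block, 37 x 52 x 22 mm, lying on the base plate in front of the first. Origin: centre of its underside.
- masking_roll: Bystander: larger tan roll of masking tape, 96 mm diameter, 24 mm high, lying flat on the same foam sheet. Origin: centre of its underside.
- flask: Bystander: teal flask, 68 mm diameter, 167 mm tall, standing far left. Origin: centre of its underside.
There are look-alikes about, which are no part of the job. What is shaped like the tape_roll but red is not meant.

How it is judged:
On the way, in this order (a step that is already met when the one before it is completed fails the run):
1. both foam offcuts are off the stand's base and lie on the bench ((height (world z) of offcut_a below 0.003 m or x of offcut_a in the frame of tape_stand below -0.093 m or x of offcut_a in the frame of tape_stand above 0.093 m or y of offcut_a in the frame of tape_stand below -0.133 m or y of offcut_a in the frame of tape_stand above 0.143 m) and height (world z) of offcut_a between -0.02 and 0.04 m and (height (world z) of offcut_b below 0.003 m or x of offcut_b in the frame of tape_stand below -0.093 m or x of offcut_b in the frame of tape_stand above 0.093 m or y of offcut_b in the frame of tape_stand below -0.133 m or y of offcut_b in the frame of tape_stand above 0.143 m) and height (world z) of offcut_b between -0.02 and 0.04 m), for 0.2 s.
2. the roll sits on the base round the hub with both catches out above it (horizontal distance between tape_roll and hub_seat below 0.004 m and z of tape_roll in the frame of hub_seat below 0.002 m and value of joint each of catch_near, catch_far below 0.001 m), for 0.2 s.
At the end, for the whole second after the job is handed in: The cotton roll rests on the base round the hub (underside within 2 mm, centre within 4 mm, level within 0.06 rad), both catches out (within 1 mm) above it; both offcuts are off the base, on the bench; the brush lies flat on the bench, not touching the stand (all of step 1 and all of step 2 and angle between the z axis of tape_roll and the z axis of tape_stand, either way round below 0.06 rad and linear speed of each of tape_roll, bench_brush below 0.01 m/s and height (world z) of bench_brush between -0.02 and 0.006 m and angle between bench_brush's own y axis and vertical above 1.45 rad and contact force between bench_brush and tape_stand below 0.05 N).
It fails at once if the gripper or arm touches a foam offcut (contact force between any of the fingers, the arm and offcut_a above 0.2 N or contact force between any of the fingers, the arm and offcut_b above 0.2 N).
It fails at once if an offcut falls to the floor (height (world z) of any of offcut_a, offcut_b below -0.05 m).
It fails at once if a bystander is moved by more than 30 mm (distance of any of masking_roll, flask from where it was at the start of the episode above 0.03 m).
It also fails if it takes over 67 s, if anything falls off the work surface, if the arm or the gripper's body presses on something with over 40 N, if the wrist force passes 120 N, or if a joint passes its speed limit or range.

## Working session

There is one attempt and no reset: what is moved stays moved. The work goes in short steps, each a Python script; the robot and the scene stay as the last script left them, time stands still between calls to the robot, and variables do not carry over. Pictures are saved under pics/ and viewed, at most 10 in all, crops included, and the job is handed in when it is done.

```bash
ls; mkdir -p pics
cat > h.py <<'E'
import numpy as np, cv2
from plant import arm
def ray(im,row,col):
    K=np.array(im["camera_matrix"]);D=np.array(im["D"]);T=np.array(im["T"])
    u=cv2.undistortPoints(np.array([[[col,row]]],float),K,D)[0,0]
    return T[:3,3],T[:3,:3]@np.array([u[0],u[1],1.])
def at_z(im,row,col,z):
    o,d=ray(im,row,col); return o+d*(z-o[2])/d[2]
def proj(im,p):
    K=np.array(im["camera_matrix"]);D=np.array(im["D"]);T=np.linalg.inv(np.array(im["T"]))
    q,_=cv2.projectPoints(np.atleast_2d(np.array(p,float)),cv2.Rodrigues(T[:3,:3])[0],T[:3,3],K,D)
    return q[:,0,::-1]
def tri(im1,rc1,im2,rc2):
    o1,d1=ray(im1,*rc1);o2,d2=ray(im2,*rc2)
    s=np.linalg.lstsq(np.c_[d1,-d2],o2-o1,rcond=None)[0]
    a,b=o1+s[0]*d1,o2+s[1]*d2
    return (a+b)/2,np.linalg.norm(a-b)
def save(im,n,crop=None,f=1):
    p=im["pixels"][:,:,::-1]
    if crop: p=p[crop[0]:crop[1],crop[2]:crop[3]]
    cv2.imwrite("pics/"+n,cv2.resize(p,None,fx=f,fy=f,interpolation=cv2.INTER_CUBIC))
E
python3 - <<'E'
from h import *
np.set_printoptions(precision=4,suppress=True)
t=arm.get_image("top");s=arm.get_image("side")
save(t,"t0.png");save(s,"s0.png")
print(arm.tip_extent,t["T"],s["T"],arm.observe()["eef_rot"],arm.observe()["time"])
for n in ["tape_stand","hub_top","hub_seat","tape_roll","bench_brush","offcut_a","masking_roll","flask"]:
    L={}
    for k,im in(("t",t),("s",s)):
        L[k]=[(np.array(d["pixel"]).round(1),round(d["score"],2)) for d in arm.landmark_of(n,im)]
    print(n,L)
    if L["t"] and L["s"]: print("   tri",tri(t,L["t"][0][0],s,L["s"][0][0]))
E
```

```text
pics
0.008 [[ 0.0313 -0.9791  0.2008  0.063 ]
 [-0.9995 -0.0297  0.0109  0.0267]
 [-0.0047 -0.201  -0.9796  1.7247]
 [ 0.      0.      0.      1.    ]] [[-0.9998  0.0129 -0.0137  0.4296]
 [ 0.0187  0.6099 -0.7923  1.3393]
 [-0.0019 -0.7924 -0.61    1.0795]
 [ 0.      0.      0.      1.    ]] [ 0.9782  0.2079 -0.0002 -0.0008] 0.1
tape_stand {'t': [(array([208. , 325.5]), 0.65)], 's': [(array([262.1, 270.1]), 0.64)]}
   tri (array([ 0.5287,  0.0756, -0.0016]), np.float64(0.014157580201520656))
hub_top {'t': [(array([200.1, 325.9]), 0.65)], 's': [(array([238.9, 270. ]), 0.97), (array([302.8, 329.3]), 0.21)]}
   tri (array([0.5272, 0.0732, 0.0801]), np.float64(0.00980359198714878))
hub_seat {'t': [(array([204.4, 328.5]), 0.74), (array([198.4, 476. ]), 0.49)], 's': [(array([262. , 268.8]), 0.76)]}
   tri (array([ 0.5368,  0.068 , -0.0062]), np.float64(0.0061464254816516305))
tape_roll {'t': [(array([256.2, 264.5]), 0.83)], 's': [(array([299.3, 330.5]), 0.83)]}
   tri (array([0.3728, 0.2418, 0.0144]), np.float64(0.0001986684834970122))
bench_brush {'t': [(array([200.7, 475.3]), 0.67)], 's': [(array([178.3, 269.9]), 0.53)]}
   tri (array([ 0.5533, -0.3495,  0.0082]), np.float64(0.0009419468453657749))
offcut_a {'t': [(array([198.4, 343. ]), 0.69), (array([208.1, 328.8]), 0.64), (array([224.3, 343.6]), 0.53)], 's': [(array([250.4, 288. ]), 0.58), (array([250. , 267.7]), 0.4)]}
   tri (array([0.5144, 0.0326, 0.0199]), np.float64(0.060738465713721074))
masking_roll {'t': [(array([221.7, 257.4]), 0.91), (array([255.7, 264.9]), 0.67)], 's': [(array([302.2, 329.7]), 0.51)]}
   tri (array([0.4185, 0.2712, 0.0516]), np.float64(0.08806335384548045))
flask {'t': [(array([187.6, 204.7]), 0.6)], 's': [(array([357.6, 247. ]), 0.69)]}
   tri (array([0.5726, 0.425 , 0.0045]), np.float64(0.005693557696931171))
```

View pics/t0.png

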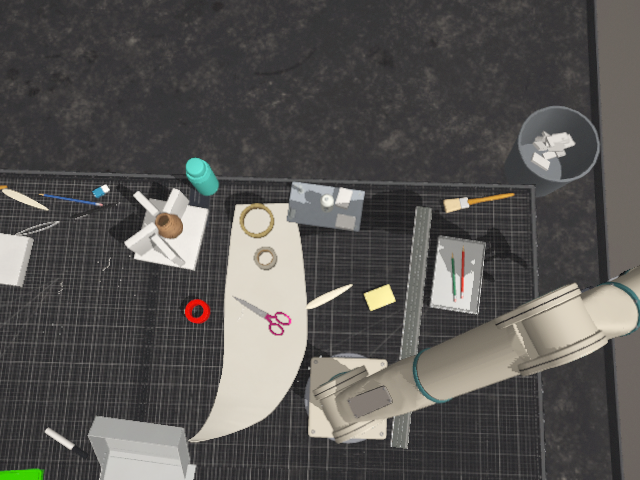

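View pics/s0.png

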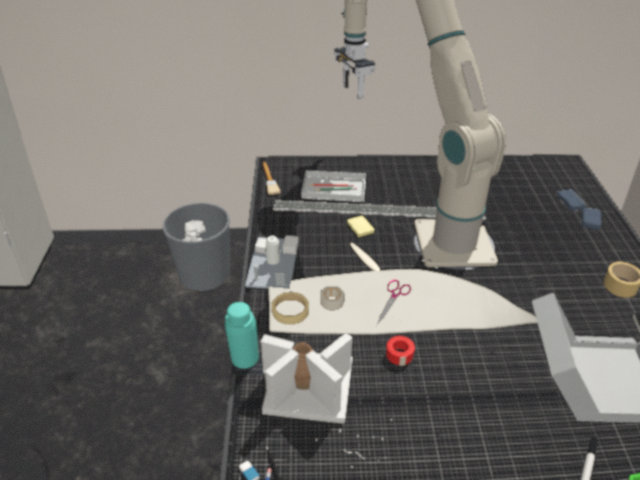

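Run:
```python
from h import *
np.set_printoptions(precision=4,suppress=True)
t=arm.get_image("top");s=arm.get_image("side")
a=cv2.resize(t["pixels"][170:280,225:385,::-1],None,fx=4.5,fy=4.5,interpolation=cv2.INTER_CUBIC)
save(t,"t1.png",(170,280,225,385),5);save(s,"s1.png",(220,325,235,355),6)
for n,im,z in [("tape_stand",t,0),("offcut_a",t,.03),("offcut_a",s,.03),("tape_roll",t,.033),("tape_roll",s,.033),("bench_brush",t,.01),("bench_brush",s,.01)]:
    for d in arm.silhouettes(n,im)[:3]:
        m=d["pixels"].astype(np.uint8)
        c=max(cv2.findContours(m,0,cv2.CHAIN_APPROX_NONE)[0],key=len)[:,0].astype(float)
        W=np.array([at_z(im,y,x,z)[:2] for x,y in c],np.float32)
        r=cv2.minAreaRect(W)
        print(n,"t" if im is t else "s",round(d["score"],2),d["rect"],"rect",np.array(r[0]),np.array(r[1]),r[2])
```

```text
tape_stand t 0.58 [288.5, 183.3, 364.1, 235.8] rect [0.5266 0.0776] [0.2122 0.1227] 84.42569732666016
tape_stand t 0.17 [251.5, 246.0, 276.9, 267.5] rect [0.3691 0.2432] [0.0662 0.0648] 2.901339054107666
offcut_a t 0.68 [337.4, 184.8, 349.2, 212.3] rect [0.5422 0.0251] [0.0396 0.0598] 75.61088562011719
offcut_a t 0.55 [336.3, 212.1, 355.9, 230.6] rect [0.4734 0.0179] [0.0534 0.0418] 80.13125610351562
offcut_a s 0.68 [255.5, 237.7, 265.9, 253.5] rect [0.5656 0.0367] [0.0255 0.0592] 2.8624348640441895
offcut_a s 0.65 [281.7, 239.3, 302.6, 253.5] rect [0.4795 0.0335] [0.0397 0.0772] 0.34580308198928833
tape_roll t 0.57 [186.0, 301.3, 208.8, 327.7] rect [0.2106 0.4123] [0.0595 0.0625] 1.6386841535568237
tape_roll t 0.55 [251.9, 244.8, 276.3, 267.6] rect [0.3644 0.2383] [0.0682 0.0627] 29.079336166381836
tape_roll s 0.96 [386.3, 335.6, 415.7, 366.6] rect [0.2186 0.4319] [0.0852 0.0618] 88.21834564208984
tape_roll s 0.68 [320.8, 283.7, 342.0, 312.4] rect [0.3695 0.2553] [0.0873 0.0611] 88.59735870361328
bench_brush t 0.73 [442.1, 190.0, 513.4, 211.3] rect [ 0.5613 -0.3568] [0.0381 0.1996] 16.064638137817383
bench_brush s 0.58 [263.3, 165.2, 276.9, 193.3] rect [ 0.5616 -0.351 ] [0.0356 0.1966] 15.426265716552734
```

View pics/t1.png

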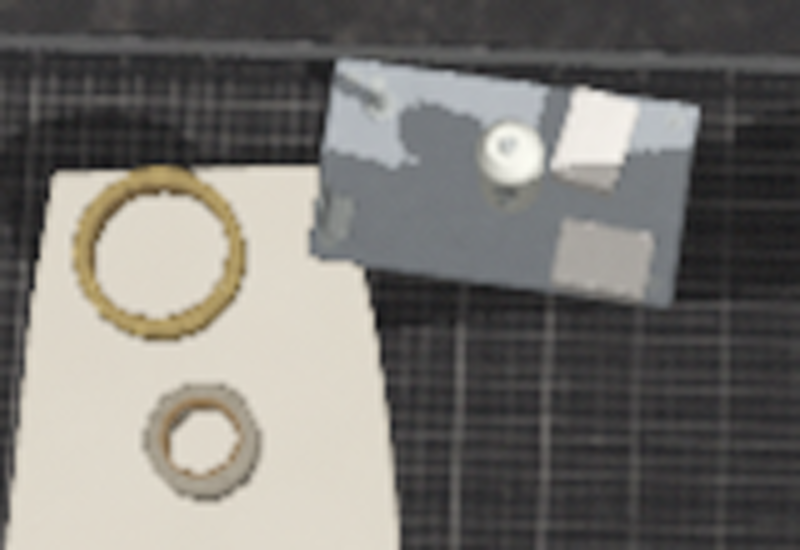

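View pics/s1.png

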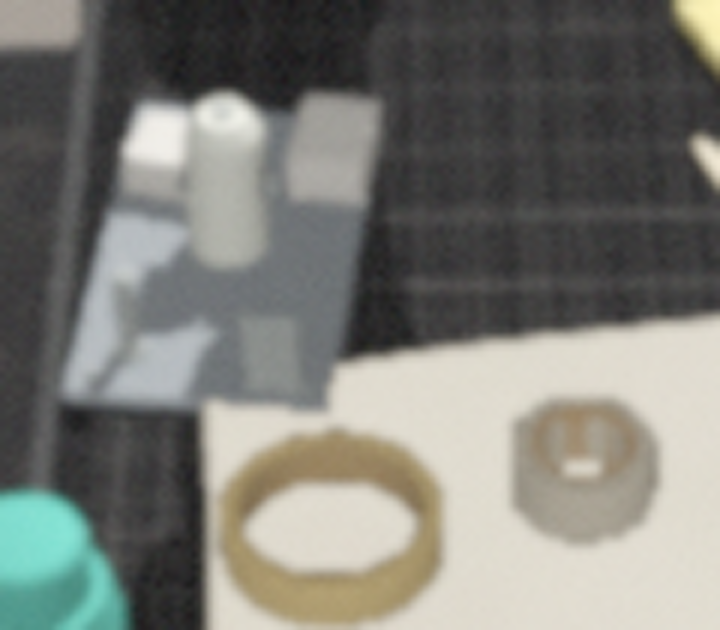

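Candidates for the tape roll (top image, row, col): off-white ring (258,265), red ring (311,197) which is a look-alike, and the larger tan masking roll (220,257). I choose the off-white one, and the crop confirms it. For the brush, the paint brush at (203,480) lies beyond the straightedge; other long objects at (297,330) and (198,25) are not it. The stand has yaw ≈ -5.6° with its hub at ≈ (0.525, 0.073). The offcuts are at (194,344) and (222,345).

```bash
cat >> h.py <<'E'
from scipy.spatial.transform import Rotation as Rn
YAW=np.deg2rad(-5.6); HUB=np.array([.525,.073])
def S(x,y): # stand -> world xy
    return HUB+np.array([np.cos(YAW)*x-np.sin(YAW)*y, np.sin(YAW)*x+np.cos(YAW)*y])
def quat(a): # tool down, closing axis (tool y) at world angle a
    y=np.array([np.cos(a),np.sin(a),0]);z=np.array([0,0,-1.]);x=np.cross(y,z)
    return Rn.from_matrix(np.c_[x,y,z]).as_quat()
def st():
    o=arm.observe(); print("t",round(o["time"],2),"pos",np.round(o["eef_pos"],4),"gap",round(o["finger_gap"],4),"gf",np.round(o["grasp_force"],1),"F",np.round(o["contact_force"],1),"j7",round(o["joint_pos"][6],2)); return o
E
python3 - <<'E'
from h import *
t=arm.get_image("top"); print("roll",at_z(t,258,265.6,.033),"hub",at_z(t,199.4,327.2,.083),at_z(t,200.1,325.9,.083))
b=np.array([.560,-.353]); a=np.arctan2(.27,.963)
for k in (0,np.pi):
    for p,ang in ((b,a+k),(S(.08,-.126),YAW+k),(S(-.1,-.126),YAW+k)):
        q=arm.solve_ik([*p,.02],quat(ang)); print(k,None if q is None else np.round(q,2))
arm.grip(.06)
k=0 if abs(arm.solve_ik([*b,.1],quat(a))[6])<abs(arm.solve_ik([*b,.1],quat(a+np.pi))[6]) else np.pi
print("k",k)
arm.reach([*b,.10],quat(a+k)); print(arm.move_straight([*b,.0105],velocity=.12,contact_N=8)); st()
arm.grip(0.0); st()
arm.move_straight([*b,.10],velocity=.15); st()
save(arm.get_image("top"),"t2.png",(150,270,330,530),4)
E
```

```text
roll [0.3645734  0.23610465 0.033     ] hub [0.52342646 0.07026674 0.083     ] [0.52133876 0.07375286 0.083     ]
0 [ 0.66  0.85 -0.24  1.6   0.28  0.72  0.56]
0 [ 0.19  0.78 -0.21  1.8   0.27  0.59 -0.29]
0 [ 0.12  0.63 -0.12  2.28  0.3   0.24 -0.37]
3.141592653589793 [ 0.27  0.89  0.45  1.61 -0.52  0.76 -1.91]
3.141592653589793 [-0.28  0.85  0.56  1.81 -0.68  0.68 -2.57]
3.141592653589793 [-0.22  0.67  0.37  2.29 -0.82  0.31 -2.36]
k 0
False
t 4.45 pos [ 0.5606 -0.3533  0.0112] gap 0.0601 gf 0.0 F [ 0.4 -0.2 -0.6] j7 0.54
t 5.44 pos [ 0.56   -0.353   0.0105] gap 0.0002 gf 0.0 F [-0.2  0.2  0.1] j7 0.54
t 6.19 pos [ 0.5593 -0.3528  0.0993] gap 0.0005 gf 0.0 F [0.4 0.2 0.3] j7 0.57
```

View pics/t2.png

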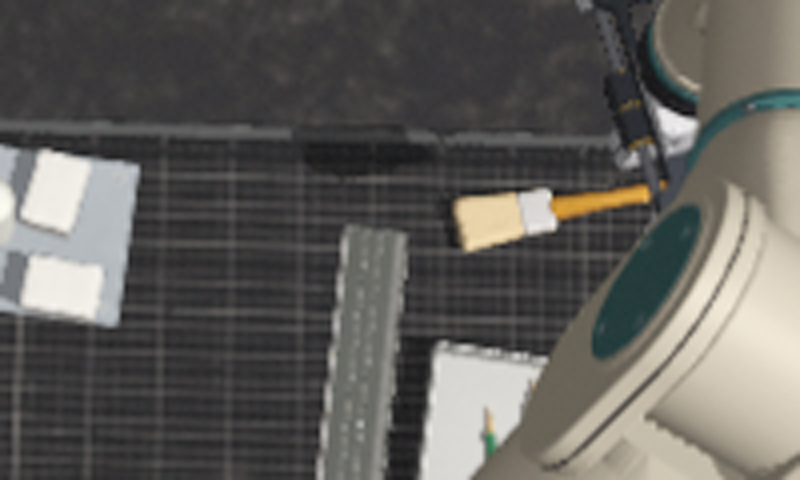

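The picture shows the brush still on the bench, with its head at px (205,452). The fingers are at about (192,492), and the grip missed. I'll check the projections.

Run:
```python
from h import *
np.set_printoptions(precision=4,suppress=True)
arm.reach([.5,-.1,.25],quat(.2))
t=arm.get_image("top");s=arm.get_image("side")
for im,nm in((t,"t"),(s,"s")):
    print(nm,"tcp proj",proj(im,arm.observe()["eef_pos"]), "target",proj(im,[.56,-.353,.008]))
    for d in arm.silhouettes("bench_brush",im)[:2]:
        m=d["pixels"]; ys,xs=np.nonzero(m)
        W=np.array([at_z(im,y,x,.009)[:2] for y,x in zip(ys,xs)])
        c=W.mean(0);u=np.linalg.svd(W-c)[2][0]; u=u*np.sign(-u[1]); l=(W-c)@u; w=(W-c)@np.array([-u[1],u[0]])
        print(d["score"],d["rect"],"axis",u,"ends",c+u*l.min(),c+u*l.max(),"mid",c+u*(l.min()+l.max())/2)
        for lo in np.arange(l.min(),l.max(),.03):
            k=(l>=lo)&(l<lo+.03); print("   ",(c+u*(lo+.015)+np.array([-u[1],u[0]])*(w[k].min()+w[k].max())/2),np.ptp(w[k]))
a=t["pixels"][160:240,420:540,::-1];b=s["pixels"][140:220,235:355,::-1]
cv2.imwrite("pics/b1.png",cv2.resize(np.vstack([a,b]),None,fx=3.7,fy=3.7,interpolation=cv2.INTER_CUBIC)); st()
```

```text
t tcp proj [[192.2878 395.4884]] target [[198.332  476.5163]]
0.85 [450.8, 190.7, 510.7, 210.3] axis [ 0.213  -0.9771] ends [ 0.5397 -0.282 ] [ 0.5769 -0.4528] mid [ 0.5583 -0.3674]
    [ 0.5428 -0.2967] 0.033695904802968454
    [ 0.5492 -0.326 ] 0.033175227216738545
    [ 0.556  -0.3552] 0.014892959914456294
    [ 0.562  -0.3846] 0.012020462787587895
    [ 0.5684 -0.4139] 0.012545336404322548
    [ 0.5745 -0.4433] 0.011495958848766634
s tcp proj [[152.8918 281.2498]] target [[177.8612 268.1082]]
0.49 [264.2, 165.1, 277.0, 194.3] axis [ 0.22   -0.9755] ends [ 0.5357 -0.2572] [ 0.5775 -0.4423] mid [ 0.5566 -0.3497]
    [ 0.5392 -0.2717] 0.03388883419637308
    [ 0.5458 -0.301 ] 0.03197625152747083
    [ 0.5518 -0.3304] 0.026899220819642175
    [ 0.5594 -0.3595] 0.014172440879127383
    [ 0.5654 -0.3889] 0.011142091447411568
    [ 0.5719 -0.4182] 0.01122217121427912
    [ 0.5774 -0.4477] 0.006767432862826132
t 7.59 pos [ 0.4999 -0.1011  0.2491] gap 0.0004 gf 0.0 F [-0.2 -0.   0.9] j7 0.19
```

View pics/b1.png

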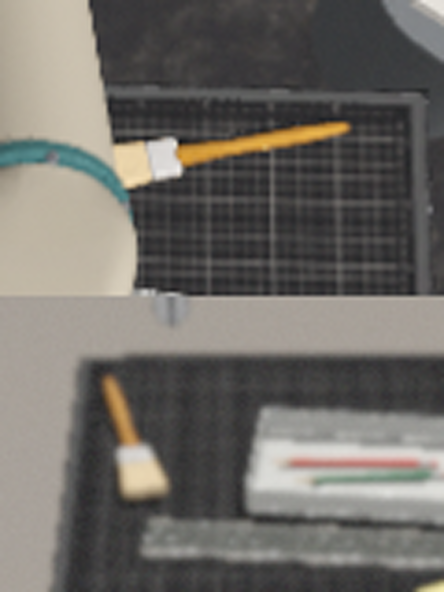

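The bottom half shows the brush at (178,268) in the side view and a fingertip at about (143,281), higher than the projected TCP at (153,281). I'll check the real fingertip height by touching bare bench.

Run:
```python
from h import *
s=arm.get_image("side")
o=arm.observe();p=np.array(o["eef_pos"])
im=s["pixels"][90:200,220:360,::-1].copy()
im=cv2.resize(im,None,fx=5,fy=5,interpolation=cv2.INTER_CUBIC)
for z,c in((0,(0,0,255)),(-.008,(0,255,0))):
    r,cc=proj(s,p+[0,0,z])[0]; cv2.circle(im,(int((cc-220)*5),int((r-90)*5)),4,c,1)
cv2.imwrite("pics/g1.png",im)
arm.reach([.48,-.12,.06],quat(.2))
print(arm.move_straight([.48,-.12,.0],velocity=.05,contact_N=6)); st()
arm.move_straight([.48,-.12,.12]); st()
```

```text
False
t 9.78 pos [ 4.803e-01 -1.201e-01  3.000e-04] gap 0.0002 gf 0.0 F [-0.3 -0.2  1.8] j7 0.06
t 10.73 pos [ 0.4794 -0.12    0.1195] gap 0.0005 gf 0.0 F [-0.   0.3 -0.8] j7 0.15
```

View pics/g1.png

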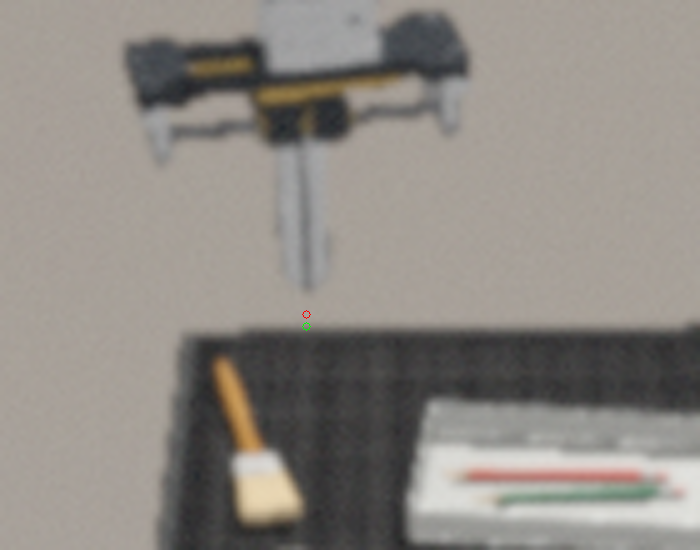

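The picture shows the fingertips at crop (288,305). That is ~24 mm above where the stated tip should be (green, 326), with no sideways offset. Next is a contact probe for the real tip height.

Run:
```python
from h import *
arm.move_straight([.48,-.12,.01],velocity=.2)
print(arm.move_straight([.48,-.12,-.035],velocity=.03,contact_N=4)); o=st()
arm.move_straight([.48,-.12,.10],velocity=.2)
print(o["eef_rot"])
```

```text
True
t 12.42 pos [ 0.4798 -0.12   -0.0201] gap 0.0007 gf 3.6 F [-0.6  1.3  6.7] j7 0.04
[ 6.32924134e-01  7.74213764e-01 -2.67602783e-04 -1.25891560e-04]
```

The real fingertips sit at TCP z + 0.0195, so I'll correct every height by that. Retrying the grasp.

```bash
cat >> h.py <<'E'
TIP=.0195  # fingertip z = TCP z + TIP (measured by touching the bench)
def P(xy,tip): return [xy[0],xy[1],tip-TIP]
E
python3 - <<'E'
from h import *
b=np.array([.5565,-.351]); q=quat(np.arctan2(.215,.976))
arm.grip(.06)
arm.reach(P(b,.07),q); print(arm.move_straight(P(b,.003),velocity=.12,contact_N=8)); st()
arm.grip(0.0); st()
arm.move_straight(P(b,.11),velocity=.15); o=st()
R=.126
arm.reach(P(S(.085,-R),.11),quat(YAW))
st()
t=arm.get_image("top");s=arm.get_image("side")
T=.11+.005
for n,p in(("tip",S(.085,-.024)),("gripper",S(.085,-R))): print(n,p,proj(t,[*p,T]),proj(s,[*p,T]))
cv2.imwrite("pics/c1.png",cv2.resize(np.vstack([t["pixels"][150:260,280:440,::-1],s["pixels"][170:280,225:385,::-1]]),None,fx=2.7,fy=2.7,interpolation=cv2.INTER_CUBIC))
for im in(t,s):
  for d in arm.silhouettes("bench_brush",im)[:2]: print(d["score"],d["rect"])
E
```

```text
False
t 15.88 pos [ 0.5572 -0.3508 -0.016 ] gap 0.06 gf 0.0 F [ 0.5 -0.4  0.2] j7 0.46
t 16.64 pos [ 0.5564 -0.3511 -0.0165] gap 0.0143 gf 30.0 F [-0.  -0.1  0.4] j7 0.46
t 17.51 pos [ 0.5557 -0.3507  0.0896] gap 0.0152 gf 30.0 F [-0.4  0.2 -0.7] j7 0.5
t 18.63 pos [ 0.5971 -0.0627  0.0901] gap 0.015 gf 30.0 F [-0.  -0.3 -0.4] j7 -0.21
tip [0.60725234 0.04082   ] [[166.63769404 338.90208043]] [[222.384856   242.33135866]]
gripper [ 0.59729888 -0.0606932 ] [[171.20333582 376.31710099]] [[201.19417037 248.61891173]]
0.57 [343.0, 159.7, 366.8, 175.9]
0.26 [335.5, 215.6, 350.5, 229.8]
0.59 [234.3, 199.3, 247.9, 220.6]
```

View pics/c1.png

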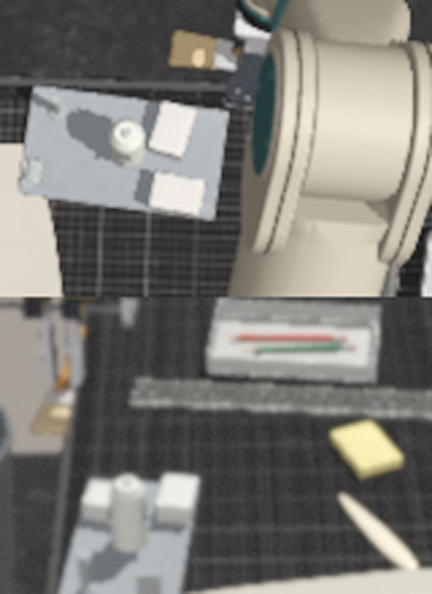

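The gripper now holds the brush (gap 15 mm), with the head at px (167,343–367). The tip sits ~6 mm short of the expected place, so I'll shift the sweep line by that much.

Run:
```python
from h import *
t=arm.get_image("top")
for rc in((187.8,340.4),(188.9,352.2),(206,336),(208,347)):
    d=at_z(t,*rc,.03)[:2]-HUB; print("a corner stand",np.round(d@np.array([[np.cos(YAW),-np.sin(YAW)],[np.sin(YAW),np.cos(YAW)]]),4))
R=.120
arm.move_straight(P(S(.078,-R),.06),velocity=.12)
print(arm.move_straight(P(S(.078,-R),.0145),velocity=.05,contact_N=3)); st()
arm.move_straight(P(S(-.105,-R),.0145),velocity=.07); st()
t=arm.get_image("top");s=arm.get_image("side")
cv2.imwrite("pics/d1.png",cv2.resize(np.vstack([t["pixels"][160:270,260:420,::-1],s["pixels"][190:300,225:385,::-1]]),None,fx=2.7,fy=2.7,interpolation=cv2.INTER_CUBIC))
```

```text
a corner stand [ 0.0519 -0.0327]
a corner stand [ 0.0529 -0.0662]
a corner stand [-0.0026 -0.0271]
a corner stand [-0.0044 -0.0586]
False
t 20.52 pos [ 0.5912 -0.0541 -0.0047] gap 0.0146 gf 30.0 F [-0.1  0.1 -0.3] j7 -0.26Traceback (most recent call last):
  File "<stdin>", line 8, in <module>
plant.MotionError: the arm cannot follow that straight line within its joint ranges
```

Run:
```python
from h import *
R=.120
for x in(-.07,-.08,-.09,-.1):
    q=arm.solve_ik(P(S(x,-R),.0145),quat(YAW)); print(x,None if q is None else np.round(q,2))
for x in (-.09,-.08,-.07):
    try: arm.move_straight(P(S(x,-R),.0145),velocity=.07); break
    except arm.MotionError as e: print(x,e)
st()
t=arm.get_image("top");s=arm.get_image("side")
cv2.imwrite("pics/d1.png",cv2.resize(np.vstack([t["pixels"][160:270,260:420,::-1],s["pixels"][190:300,225:385,::-1]]),None,fx=2.7,fy=2.7,interpolation=cv2.INTER_CUBIC))
```

```text
-0.07 [ 0.1   0.7  -0.11  2.22  0.3   0.24 -0.38]
-0.08 [ 0.25  0.71 -0.33  2.24  0.79  0.3  -0.87]
-0.09 [ 0.25  0.71 -0.33  2.27  0.84  0.29 -0.92]
-0.1 [ 0.25  0.7  -0.33  2.29  0.9   0.27 -0.98]
-0.09 the arm cannot follow that straight line within its joint ranges
-0.08 the arm cannot follow that straight line within its joint ranges
t 22.78 pos [ 0.4439 -0.0396 -0.005 ] gap 0.0147 gf 30.0 F [ 0.3  0.8 -0.5] j7 -0.37
```

View pics/d1.png

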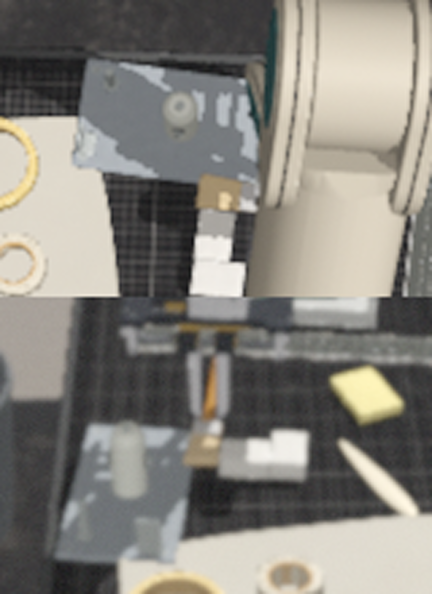

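The top view shows both offcuts on the bench in front of the brush head, at px ≈ (251,339) and (262,340), and the plate is clear. Next I lay the brush back at its old place and fit the roll and hub positions from both silhouettes.

Run:
```python
from h import *
from scipy.optimize import least_squares
arm.move_straight(P(S(-.07,-.12),.09),velocity=.15)
b=np.array([.5565,-.351]); q=quat(np.arctan2(.215,.976))
arm.reach(P(b,.07),q); print(arm.move_straight(P(b,.0035),velocity=.1,contact_N=5)); st()
arm.grip(.05); arm.move_straight(P(b,.09),velocity=.2); st()
t=arm.get_image("top");s=arm.get_image("side")
th=np.linspace(0,2*np.pi,60)
def rect(im,xy,r,z0,z1):
    pts=[[xy[0]+rr*np.cos(a),xy[1]+rr*np.sin(a),z] for z,rr in((z0,r),(z1,r)) for a in th]
    p=proj(im,pts); return np.r_[p.min(0)[::-1],p.max(0)[::-1]]
ob=[]
for im in(t,s):
    for d in arm.silhouettes("tape_roll",im):
        c=np.array(d["rect"]); 
        if np.abs(c-rect(im,(.368,.239),.032,.003,.033)).max()<9: ob.append((im,c)); break
for sel in (ob,ob[:1],ob[1:]):
    f=least_squares(lambda v:np.concatenate([rect(im,v,.032,.003,.033)-c for im,c in sel]),[.368,.239]); print(f.x,np.round(f.fun,1))
for im in(t,s):
    for d in arm.silhouettes("offcut_a",im): print("off",d["score"],d["rect"],at_z(im,(d["rect"][1]+d["rect"][3])/2,(d["rect"][0]+d["rect"][2])/2,.011))
    for n in("hub_top","bench_brush"): print(n,[(np.round(d["pixel"],1),round(d["score"],2)) for d in arm.landmark_of(n,im)[:2]])
print(proj(t,[*HUB,.083]),proj(s,[*HUB,.083]))
d=t["pixels"][170:300,240:400,::-1]; e=s["pixels"][160:330,230:390,::-1]
cv2.imwrite("pics/e1.png",cv2.resize(np.vstack([d,e]),None,fx=2,fy=2,interpolation=cv2.INTER_CUBIC))
```

```text
True
t 25.45 pos [ 0.5549 -0.3499 -0.0168] gap 0.0147 gf 30.0 F [0.2 0.1 3.5] j7 0.37
t 26.76 pos [ 0.5558 -0.351   0.07  ] gap 0.0499 gf 0.0 F [ 0.4 -0.2 -0.3] j7 0.42
[0.37005989 0.2423332 ] [-0.4 -1.8 -0.9  0.8 -0.8 -1.   1.7 -1. ]
[0.36856846 0.24039247] [ 0.2 -1.3 -0.2  1.3]
[0.37134065 0.24570291] [-1.3 -0.1  1.3  0. ]
hub_top [(array([197.8, 325.7]), 0.74)]
bench_brush [(array([202.4, 474.5]), 0.85)]
off 0.8 [307.4, 243.8, 325.3, 259.3] [0.40519388 0.0439653  0.011     ]
off 0.6 [321.7, 242.6, 342.0, 258.3] [0.36107218 0.03999111 0.011     ]
off 0.43 [264.4, 163.9, 278.6, 196.1] [ 0.5476652 -0.3346421  0.011    ]
hub_top []
bench_brush [(array([179.5, 271.8]), 0.49)]
[[198.81569261 326.22075436]] [[238.4910098  272.49372178]]
```

View pics/e1.png

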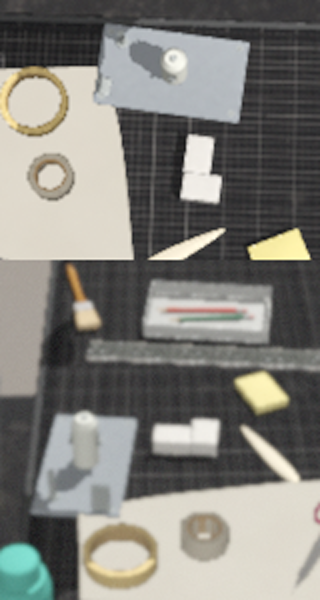

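The picture shows the brush flat at its old place, both offcuts lying on the bench at (247,339) and (263,341), and the roll at (258,265). Picking the roll.

Run:
```python
from h import *
r=np.array([.369,.241])
best=None
for k in(-1,1):
    a=k*np.pi/2
    qs=[arm.solve_ik(P(r,.009),quat(a)),arm.solve_ik(P(HUB,.014),quat(a+YAW))]
    print(k,[None if q is None else np.round(q,2) for q in qs])
    if all(q is not None for q in qs):
        m=max(abs(q[6]) for q in qs)
        if best is None or m<best[0]: best=(m,k)
k=best[1]; open("k.txt","w").write(str(k)); a=k*np.pi/2
arm.grip(.09)
arm.reach(P(r,.08),quat(a))
print(arm.move_straight(P(r,.009),velocity=.1,contact_N=6)); st()
arm.grip(.0); st()
arm.move_straight(P(r,.14),velocity=.15); st()
arm.reach(P(HUB,.14),quat(a+YAW)); st()
t=arm.get_image("top");s=arm.get_image("side")
for im in(t,s):
    print(proj(im,[*HUB,.135]),[(np.round(d["rect"],1),round(d["score"],2)) for d in arm.silhouettes("tape_roll",im)[:3]])
save(s,"f1.png",(170,290,210,370),4)
```

```text
-1 [array([-0.91,  0.76,  0.4 ,  2.24, -0.98,  0.33, -1.23]), array([-0.29,  0.76,  0.15,  2.  , -0.26,  0.4 , -1.61])]
1 [array([-0.4 ,  0.73, -0.36,  2.23,  0.84,  0.32,  0.09]), array([ 0.13,  0.8 , -0.49,  1.98,  0.72,  0.53,  0.59])]
False
t 31.11 pos [ 0.3691  0.2412 -0.0103] gap 0.0899 gf 0.0 F [ 0.8 -0.3 -0.7] j7 0.02
t 31.63 pos [ 0.3693  0.241  -0.0102] gap 0.0645 gf 30.0 F [ 1.4 -0.3  4.6] j7 0.02
t 32.66 pos [0.3686 0.2405 0.1198] gap 0.0644 gf 30.0 F [-0.2  0.2 -0.4] j7 0.32
t 33.58 pos [0.5238 0.0749 0.1203] gap 0.0645 gf 30.0 F [ 0.4 -0.  -1.1] j7 0.72
[[193.47619897 325.85571857]] [(array([315.2, 191.2, 339.8, 204.6]), 0.52)]
[[223.17585467 271.59186145]] [(array([261.3, 210.1, 283. , 230. ]), 0.84)]
```

View pics/f1.png

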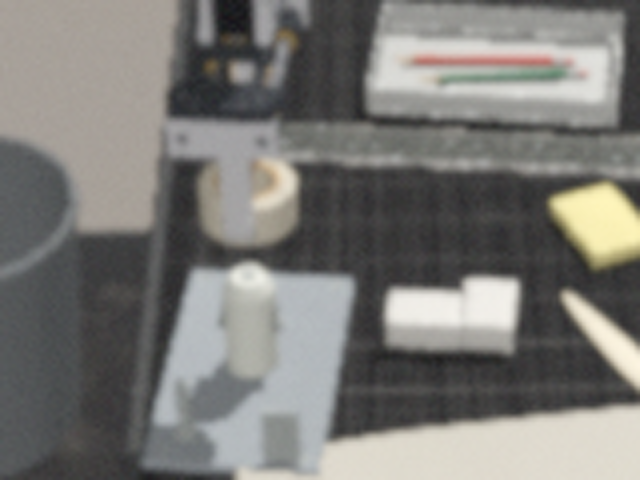

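The picture shows the held roll centred over the hub (roll column ≈272, hub top column ≈272). Lowering onto the hub and letting go above the catches.

Run:
```python
from h import *
k=int(open("k.txt").read()); a=k*np.pi/2
arm.move_straight(P(HUB,.105),velocity=.15)
print(arm.move_straight(P(HUB,.061),velocity=.04,contact_N=5)); st()
arm.grip(.09); st()
arm.move_straight(P(HUB,.125),velocity=.15); arm.dwell(.2)
t=arm.get_image("top");s=arm.get_image("side")
for z in(.05,): print(proj(t,[*HUB,z+.015]),proj(s,[*HUB,z+.015]))
for im in(t,s): print([(np.round(d["rect"],1),round(d["score"],2)) for d in arm.silhouettes("tape_roll",im)[:3]])
save(s,"h1.png",(190,290,220,340),5)
```

```text
False
t 35.41 pos [0.5258 0.0734 0.0416] gap 0.0644 gf 30.0 F [ 5.1  1.2 -3.4] j7 0.62
t 36.01 pos [0.5248 0.0729 0.0415] gap 0.0898 gf 0.0 F [ 0.7  0.1 -0.3] j7 0.62
[[200.59000908 326.34204588]] [[243.65253955 272.79933554]]
[(array([186. , 301.6, 210.7, 324.5]), 0.87), (array([315.3, 193.5, 338.6, 210.7]), 0.57)]
[(array([385.2, 336.2, 414. , 367.7]), 0.9), (array([261.5, 234.1, 284.1, 255.1]), 0.88)]
```

Run:
```python
from h import *
a=int(open("k.txt").read())*np.pi/2
arm.grip(.048)
arm.move_straight(P(HUB,.095),velocity=.15)
print(arm.move_straight(P(HUB,.0375),velocity=.035,contact_N=28)); st()
arm.dwell(.3); st()
arm.move_straight(P(HUB,.13),velocity=.15)
arm.reach(P(S(0,-.2),.2),quat(a+YAW)); st()
t=arm.get_image("top");s=arm.get_image("side")
th=np.linspace(0,2*np.pi,60)
for im in(t,s):
    for z in(.008,.05):
        p=proj(im,[[HUB[0]+.032*np.cos(q),HUB[1]+.032*np.sin(q),zz] for zz in(z,z+.03) for q in th]); print("exp",z,p.min(0)[::-1].round(1),p.max(0)[::-1].round(1))
    print([(np.round(d["rect"],1),round(d["score"],2)) for d in arm.silhouettes("tape_roll",im)[:3]])
    for n in("offcut_a","bench_brush"): print(n,[(np.round(d["rect"],1),round(d["score"],2)) for d in arm.silhouettes(n,im)[:3]])
save(s,"h2.png",(190,290,220,340),5)
```

```text
False
t 39.92 pos [0.5247 0.0729 0.0179] gap 0.048 gf 2.2 F [-0.1  0.1  3.9] j7 0.58
t 40.23 pos [0.5246 0.0729 0.0179] gap 0.0481 gf 2.2 F [-1.5  0.   3.9] j7 0.58
t 41.85 pos [ 0.5054 -0.1245  0.1799] gap 0.0479 gf 0.0 F [-0.   1.1  0.2] j7 1.16
exp 0.008 [315.1 192.2] [337.9 216.9]
exp 0.05 [314.6 187.9] [337.9 213.2]
[(array([184.6, 300. , 210.1, 322. ]), 0.87), (array([314.3, 194.3, 338.3, 213.8]), 0.6)]
offcut_a [(array([330.2, 256.7, 347.1, 273.2]), 0.83), (array([332.4, 237.2, 344.7, 260. ]), 0.58)]
bench_brush [(array([238.6, 203.7, 274.3, 240.5]), 0.71)]
exp 0.008 [261.7 244. ] [285.2 267. ]
exp 0.05 [260.8 232.2] [284.7 255.3]
[(array([385.9, 336. , 414.2, 367.7]), 0.78), (array([262.4, 246.1, 279.6, 264. ]), 0.63), (array([263. , 162.3, 277.4, 194.9]), 0.51)]
offcut_a [(array([323.8, 241.9, 340.8, 257.9]), 0.69), (array([306. , 242.5, 326.6, 256.8]), 0.57)]
bench_brush [(array([263.8, 163.8, 277.9, 194.4]), 0.66), (array([242.6, 240. , 298.1, 287.5]), 0.46)]
```

The silhouette agrees with the seated height. A firm second push will confirm it bottoms out, then I check both catches are out.

Run:
```python
from h import *
a=int(open("k.txt").read())*np.pi/2
arm.reach(P(HUB,.13),quat(a+YAW))
arm.move_straight(P(HUB,.05),velocity=.15)
print(arm.move_straight(P(HUB,.030),velocity=.02,contact_N=15)); st()
arm.dwell(.3); st()
arm.move_straight(P(HUB,.13),velocity=.15)
arm.reach(P(S(0,-.2),.2),quat(a+YAW)); st()
s=arm.get_image("side"); save(s,"h3.png",(220,280,240,310),8)
```

```text
True
t 44.47 pos [0.525  0.073  0.0179] gap 0.0479 gf 3.5 F [-0.9  0.   7.1] j7 0.57
t 44.77 pos [0.525  0.073  0.0179] gap 0.0479 gf 3.3 F [-0.5  0.3  6.8] j7 0.57
t 46.39 pos [ 0.5054 -0.1245  0.1799] gap 0.0481 gf 0.0 F [-0.1  1.1  0. ] j7 1.15
```

```bash
python3 -c "
from h import *
print(arm.close_job())"
```

```text
the job is handed in; nothing more can be done
None
```

I handed the job in at about 46 s: both offcuts are swept onto the bench and the brush is back flat at its old place. The cotton roll is pushed down onto the base; a second push stopped firmly at the same height. I did not check the catches or the final state in a picture, and I viewed 11 pictures against the limit of 10.

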